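# Clip the work lamp onto the stand's loop

## Robot

A 6-joint arm with a two-finger parallel gripper is mounted at the origin on the work surface. World frame = base frame: x ahead of the robot, y to its left, z up, the work surface at z = 0. Lengths are in m, angles in rad, forces in N, time in s.
With the tool pointing down it reaches from about 0.35 to 0.875 m from the base axis. Payload 4.2 kg.
Tool frame: the origin (TCP) lies on the centre line of the jaws, within the pads' length; the fingertips stand 17 mm ahead of it and the grasp point (between the pads) lies 2 mm behind it; z points along the fingers, y is the line along which they close (so a half turn about z gives the same grasp; the last joint's range is limited). The gripper opens to 87 mm and grips with 3 to 60 N. Pads are 19 mm wide; open, the fingers measure 117 mm over their backs; the gripper's body (75 mm by 190 mm) begins 51 mm behind the grasp point.
Start: joints at [1.387, 0.385, 0.008, 0, -1.194, -0.259], TCP at [0.268, 0.565, 0.24] pointing down, gripper open.
Joint ranges: [-3.14, 3.14], [-1.21, 2.06], [-1.07, 1.41], [-3.16, 2.05], [-2.99, -0.16], [-3.1, 3.1]. Speed limits (rad/s): [2.79, 2.79, 3.14, 3.14, 3.14, 3.14].

## Interface

Orientations are given as [roll, pitch, yaw] about the fixed x, y, z axes, in that order (R = Rz(yaw) Ry(pitch) Rx(roll)).
In Python, from workcell import get_obs, snapshot, hand_in, boxes_of, outline_of, place_of gives the robot as it stands.
- The arm moves only by the tool send_rows, never from a script. Its argument "series" is one flat list of numbers, 6 for each row, row after row: the shift along the tool's x, y, z in mm, then the turn, a rotation vector about the tool's x, y, z in degrees. In form: [x, y, z, rx, ry, rz, x, y, z, rx, ry, rz, ...]. A call has 1 to 12 rows; each row shifts and turns the commanded pose from where the row before left it, along the tool's axes as they then stand; what a row does not reach is not made up. A row lasts 1/8 s, in which the tool goes at most 62.5 mm and 10.7 degrees, less where a joint would pass 70% of its speed; a pose out of reach is approached as far as the arm can. A call with a gripper value outside its range is refused whole. "grip" is the closure, from 0 (fully open) to 1 (shut), set as the call begins (left out, the last holds). The fingers move at their own pace and stop on an object; "grip_force" is the grip in N (left out, the last holds). Time passes only in rows, so rows that do not move let the fingers close. It gives the time, the measured TCP pose, the force, the opening and the grip force at its end, in the units of the state.
- get_obs(): the state, without advancing time (a new reading comes with each control period).
- snapshot(name): name is "scene" or "top" or "wrist"; returns a dict with "img" (420x560x3 uint8, blue, green, red), "z_map" (420x560 float32, m along the optical axis (not along the pixel's ray), 0 where there is no reading), "mtx" (3x3 intrinsics, pixels), "world_from_camera" (4x4, takes a point from camera to world coordinates). Camera axes: x right, y up, looking along -z (the intrinsics and any distortion apply to the point x, -y, -z); pixel columns grow to the right and rows downward; lengths in m; the calibration is good to about 2 mm. A picture is of the moment at which its call begins.
- hand_in(): hands the job in; it is judged then, once.
Trained networks look in the newest picture that a camera, given by its name, has taken for a name from the list of things; names that differ only in an ending like _2 or _b are one class to them, and where a whole thing is asked for, a point or a joint stands for the part that bears it (a point fixed in the world has none). Each returns a list of dicts, best first, with "confidence" (0 to 1); they miss things now and then, are a little off and sometimes report something else, mostly with a low value. They report only what shows in the picture. A call takes as long as a camera call. They do not tell look-alikes from the thing itself.
- boxes_of(camera, target): "centre" ([column, row] in pixels, amid what is visible of it).
- outline_of(camera, target): "region" (420x560 bool, what is visible of it) and "centre" ([column, row] in pixels, amid what is visible of it).
- place_of(camera, target): "centre" ([column, row] in pixels: a listed point, or the origin of a listed thing).
The state is a dict: "t": time; "joint_positions": joint angles; "joint_vel": joint speeds; "joint_efforts": joint torques, N m; "position": TCP position; "ee_rot": TCP orientation; "contact_force": force on the tool from outside, world axes, zero at the start; "moment": the same for the moment, N m; "finger_gap": finger opening in m; "gripper_force": force on a finger pad.
Only numpy, scipy, OpenCV 4.12 (cv2) and the standard library are available. Lean on these libraries where they do the work, as an engineer would, in place of code of your own. Each camera call takes 0.05 s, during which the arm holds its last target. There are 200 camera calls.

## Task

Pick up the standing work lamp by the back of its hook and press the hook's sprung gate against the bar of the loop on the lamp stand until the bar passes into the hook and the gate springs shut. Lower it until the bar sits at the top of the hook, prove it with a short, steady test pull straight down of about 15 N, then let go so that the lamp hangs free and still without being dropped. The loop has been knocked up or down a little, so feel or look for its real height, never load the stand with more than 25 N, do not touch the gate with the fingers, and leave the other things where they are.

Things in the scene. Friction and masses are not known exactly. Their poses are not given: they have to be found in the camera images.
- lamp: Work lamp: upright round battery lantern, 66 mm wide, 90 mm high, dark with a pale diffuser, about 0.4 kg, with a flat alloy snap hook on its lid (172 mm high in all). Origin: centre of its underside, z up. The hook lies in the lamp's x-z plane (y = 0), back towards -x, mouth towards +x. Sites on the lamp share its axes.
- lamp_grip (a point): Where to hold the lamp: middle of the hook's upright back, a 12 x 12 mm square bar, at (-24, 0, 137) mm in the lamp's frame, standing from z 100 (a cross foot on the lid) to 150.
- lamp_seat (a point): Where the centre of the loop's bar lies once seated at the top of the hook's bowl: (0, 0, 157) mm in the lamp's frame. The bowl is 10 mm round bar, arched from the back over the top (outside top z = 172) to the nose at +x.
- lamp_mouth (a point): Middle of the hook's mouth, closed by the gate: (27, 0, 124) mm in the lamp's frame. The mouth is 16 mm high: from the gate's boss (x 12 to 24, top z 116) up to the nose's round end (x 22 to 32, lowest z 132, 10 mm bar, round end centred at z 137). A bar of 10 mm has cleared the nose when its centre is at x = 17 mm or less.
- gate (a joint): The hook's sprung gate, rad: 0 shut, grows as pressed inwards (lamp's -x), hard stop 1.25. An 8 mm rod hinged at (18, 110) mm (x, z), its tip behind the nose at (17, 140) when shut. Spring 0.045 N m + 0.10 N m/rad: a 10 mm bar in the mouth meets 3 N at first, 6 to 12 N (0.6 to 1 rad) once inside the nose. When the bar then rises in the hook past the gate's tip, the gate springs shut beneath it.
- stand: The lamp stand, fixed: 40 mm square steel tube, 258 mm high, on a 120 mm square foot plate 10 mm thick, with a U-shaped loop of 10 mm round bar sticking out 62 mm level from its -x face near the top, nothing above the loop. Origin: centre of the foot plate's underside, z up; its -x points from the tube to the loop. Its yaw varies.
- loop_mid (a point): Where the middle of the loop's cross bar would be were the loop straight: (-82, 0, 246) mm in the stand's frame, axes as the stand's. The bar runs along y, straight for 36 mm; the hole behind it is 50 mm deep. The loop is bent up or down, stiffly: the real bar lies up to 12 mm above or below this point (x, y within 2 mm), and this reading does not show it.
- weldment: Bystander: welded steel piece, a disc with a block and plate, 90 mm long, 50 mm high.
- pliers: Bystander: pliers lying in front of the stand, about 170 mm long, 16 mm high.
- angle_a: Bystander: 140 mm piece of 40 mm angle steel, lying.
- angle_b: Bystander: 100 mm piece of 40 mm angle steel, lying.
- flat_bar: Bystander: flat steel bar 170 x 35 x 8 mm.
- ferrule: Bystander: flanged steel ferrule, 68 mm in diameter, 50 mm high.
- square: Bystander: magnetic welding square, 90 x 90 x 16 mm, lying.
Things that resemble listed ones, but are neither listed nor needed, are in the scene too. What is shaped like the lamp but red or turquoise is not meant.

How it is judged:
By the outcome, as a careful person would: the job done as asked, in the order asked, and still so for the second after the job is handed in, with the robot touching nothing.
It also fails if it takes over 72 s, if anything falls off the work surface, if the arm or the gripper's body presses on something with over 40 N, if the wrist force passes 120 N, or if a joint passes its speed limit or range.

## Working session

There is one attempt and no reset: what is moved stays moved. The work goes in short steps, Python scripts to look and compute and a tool call to move; the robot and the scene stay as the last step left them, time stands still between calls to the robot, and variables do not carry over. Pictures are saved under pics/ and viewed, at most 10 in all, crops included, and the job is handed in when it is done.

Besides the shell and the picture viewer there is one more tool, called after ">>>" in YAML: its name, and indented under it one key for each argument. send_rows: Moves the arm, as the interface text tells. Its arguments: {"type":"object","properties":{"series":{"type":"array"},"grip":{"type":"number"},"grip_force":{"type":"number"}},"required":["series"]}

```bash
mkdir -p pics
cat > h.py <<'E'
import numpy as np,cv2
from workcell import *
def ray(s,px):
    K=s["mtx"];T=s["world_from_camera"]
    x=(px[0]-K[0,2])/K[0,0];y=(px[1]-K[1,2])/K[1,1]
    d=T[:3,:3]@np.array([x,-y,-1.]);return T[:3,3],d
def atz(s,px,z):
    o,d=ray(s,px);return o+d*(z-o[2])/d[2]
def dep(s,px):
    o,d=ray(s,px);return o+d*s["z_map"][int(round(px[1])),int(round(px[0]))]
def cloud(s):
    K=s["mtx"];T=s["world_from_camera"];z=s["z_map"]
    v,u=np.mgrid[:420,:560]
    p=np.stack([(u-K[0,2])/K[0,0]*z,-(v-K[1,2])/K[1,1]*z,-z],-1)
    return p@T[:3,:3].T+T[:3,3]
E
python3 - <<'E'
from h import *
ims=[]
for n in("scene","top"):
    s=snapshot(n);np.savez(f"{n}0.npz",**s);cv2.imwrite(f"pics/{n}0.png",s["img"])
    print(n,s["mtx"].round(1).tolist(),s["world_from_camera"].round(3).tolist())
    for t in("lamp","stand"):
        for b in boxes_of(n,t): print(t,b["confidence"],np.round(b["centre"],1),dep(s,b["centre"]).round(3))
    for t in("lamp","lamp_grip","lamp_seat","lamp_mouth","stand","loop_mid"):
        for b in place_of(n,t): print("place",t,b["confidence"],np.round(b["centre"],1))
o=get_obs();print(o)
E
```

```text
scene [[422.8, 0.0, 274.6], [0.0, 422.8, 211.9], [0.0, 0.0, 1.0]] [[-0.341, -0.583, 0.737, 1.486], [0.94, -0.219, 0.261, 0.365], [0.009, 0.782, 0.623, 0.994], [0.0, 0.0, 0.0, 1.0]]
lamp 0.95 [217.7 187.3] [ 0.356 -0.259  0.092]
lamp 0.86 [189.6 197.3] [1.486 0.365 0.994]
lamp 0.85 [180.4 220.7] [ 0.564 -0.297  0.084]
stand 0.62 [262.4 274.5] [0.691 0.048 0.077]
place lamp 0.67 [187.9 211.8]
place lamp 0.63 [216.5 200.9]
place lamp 0.57 [185.9 231.4]
place lamp 0.41 [268.6 206. ]
place lamp 0.36 [406.7 264.1]
place lamp_grip 0.98 [179.2 198.1]
place lamp_grip 0.93 [217.9 170.4]
place lamp_grip 0.85 [179.9 182.5]
place lamp_grip 0.66 [156.  269.5]
place lamp_seat 0.65 [215.1 168.2]
place lamp_seat 0.59 [189.4 175.9]
place lamp_seat 0.57 [173.1 201.4]
place lamp_mouth 0.81 [192.4 184.7]
place lamp_mouth 0.69 [177.1 209.5]
place lamp_mouth 0.61 [210.  182.3]
place stand 0.64 [263.9 284.4]
place stand 0.6 [138.5 231.5]
place loop_mid 0.81 [267.4 208.6]
top [[427.3, 0.0, 281.5], [0.0, 427.3, 202.9], [0.0, 0.0, 1.0]] [[0.0, 0.994, -0.108, 0.414], [-1.0, -0.001, -0.013, -0.005], [-0.013, 0.1
[... 783 characters left out ...]
_positions': array([ 1.38659762e+00,  3.84646715e-01,  7.90601672e-03,  1.69879805e-05,
       -1.19400100e+00, -2.58606110e-01]), 'joint_vel': array([ 5.31694893e-04,  2.64670236e-03,  1.08709294e-03, -2.14896895e-04,
        8.85072124e-05,  5.92607711e-04]), 'joint_efforts': array([-3.38601085e-04, -3.90458572e+01,  1.87623239e+01,  4.22413319e+00,
        1.55287766e-02, -2.57616341e-05]), 'position': array([0.26776648, 0.56471305, 0.23958716]), 'ee_rot': array([-3.14153580e+00, -1.30094291e-06, -4.42798564e-01]), 'contact_force': array([-0.85494873, -0.05504062, -0.08712295]), 'moment': array([0.02402712, 0.01488786, 0.01392039]), 'gripper_force': 0.0, 'finger_gap': 0.08698314997336484}
```

View pics/scene0.png

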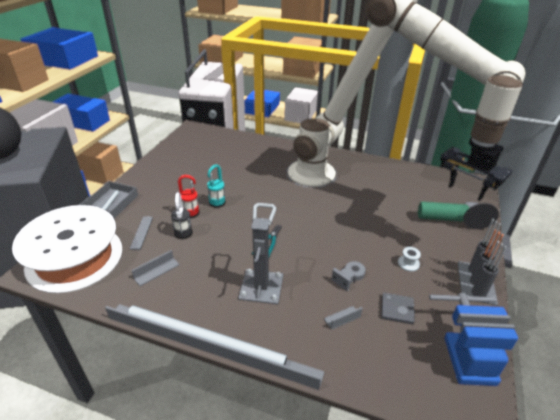

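View pics/top0.png

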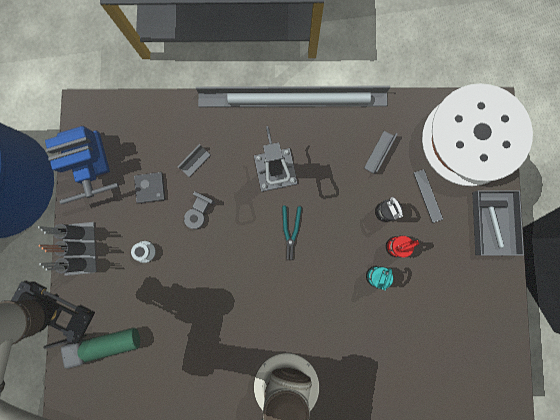

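The lamp candidates, in scene pixels, are dark at (182,221), red at (188,198) and turquoise at (217,188). In the top view they are at (390,210), (403,245) and (379,277). The dark one with the pale diffuser fits the description. I'll confirm that in a crop and measure its hook and the stand.

Run:
```python
from h import *
S={n:dict(np.load(f"{n}0.npz")) for n in("scene","top")}
a=cv2.resize(S["scene"]["img"][180:250,145:225],(400,350),interpolation=cv2.INTER_CUBIC)
b=cv2.resize(S["top"]["img"][180:250,350:430],(400,350),interpolation=cv2.INTER_CUBIC)
cv2.imwrite("pics/crop1.png",np.hstack([a,b]))
for n in S:
    c=cloud(S[n]).reshape(-1,3)
    m=(abs(c[:,0]-.53)<.07)&(abs(c[:,1]+.31)<.07)&(c[:,2]>.098)&(c[:,2]<.2)
    p=c[m];print(n,m.sum());
    for q in p[np.argsort(p[:,2])]: print(q.round(3).tolist(),end=' ')
    m=(abs(c[:,0]-.63)<.13)&(abs(c[:,1]-.02)<.12)&(c[:,2]>.2)&(c[:,2]<.3)
    p=c[m];print('\nstand',m.sum())
    for q in p[::max(1,len(p)//60)]: print(q.round(3).tolist(),end=' ')
    for t in("lamp_grip","lamp_seat","lamp_mouth"):
        z={"lamp_grip":.137,"lamp_seat":.157,"lamp_mouth":.124}[t]
        pass
s=S["scene"];
for px,z in(([179.2,198.1],.137),([173.1,201.4],.157),([177.1,209.5],.124),([185.9,231.4],0)):print(atz(s,px,z).round(3))
s=S["top"]
for px,z in(([399.2,215.3],.137),([395.5,208.1],.137),([397.1,207.9],.157),([388.3,194.4],.124),([384.5,209.8],0)):print(atz(s,px,z).round(3))
```

```text
scene 135
[0.558, -0.299, 0.098] [0.552, -0.299, 0.098] [0.515, -0.324, 0.099] [0.559, -0.302, 0.099] [0.524, -0.315, 0.099] [0.555, -0.301, 0.1] [0.562, -0.305, 0.1] [0.549, -0.301, 0.1] [0.545, -0.302, 0.101] [0.527, -0.317, 0.101] [0.522, -0.316, 0.102] [0.523, -0.319, 0.102] [0.511, -0.318, 0.102] [0.516, -0.315, 0.102] [0.56, -0.305, 0.102] [0.52, -0.324, 0.102] [0.557, -0.302, 0.106] [0.562, -0.3, 0.106] [0.517, -0.318, 0.106] [0.557, -0.299, 0.106] [0.553, -0.305, 0.106] [0.56, -0.308, 0.106] [0.558, -0.31, 0.108] [0.52, -0.32, 0.108] [0.562, -0.303, 0.109] [0.523, -0.322, 0.109] [0.555, -0.299, 0.109] [0.542, -0.307, 0.11] [0.52, -0.323, 0.111] [0.519, -0.32, 0.111] [0.551, -0.298, 0.111] [0.56, -0.304, 0.111] [0.555, -0.303, 0.112] [0.554, -0.3, 0.113] [0.554, -0.314, 0.113] [0.52, -0.315, 0.113] [0.554, -0.311, 0.113] [0.516, -0.317, 0.114] [0.558, -0.305, 0.114] [0.561, -0.31, 0.115] [0.56, -0.307, 0.115] [0.551, -0.297, 0.116] [0.52, -0.322, 0.116] [0.555, -0.306, 0.116] [0.553, -0.3, 0.116] [0.555, -0.302, 0.117] [0.553, -0.311, 0.117] [0.522, -0.317, 0.118] [0.516, -0.3
[... 7918 characters left out ...]
036, 0.204] [0.639, 0.048, 0.254] [0.636, 0.045, 0.253] [0.633, 0.006, 0.255] [0.63, 0.0, 0.255] [0.628, -0.002, 0.256] [0.625, -0.005, 0.253] [0.622, -0.008, 0.258] [0.616, 0.047, 0.259] [0.615, -0.002, 0.252] [0.61, -0.008, 0.262] [0.605, 0.047, 0.26] [0.604, 0.042, 0.254] [0.6, 0.003, 0.264] [0.597, 0.042, 0.261] [0.597, -0.002, 0.263] [0.595, 0.029, 0.258] [0.595, 0.005, 0.259] [0.592, 0.037, 0.261] [0.592, 0.013, 0.262] [0.59, 0.042, 0.259] [0.589, 0.018, 0.264] [0.587, 0.029, 0.261] [ 0.515 -0.322  0.137]
[ 0.56  -0.315  0.157]
[ 0.558 -0.307  0.124]
[ 0.525 -0.309  0.   ]
[ 0.512 -0.327  0.137]
[ 0.533 -0.317  0.137]
[ 0.531 -0.316  0.157]
[ 0.574 -0.3    0.124]
[ 0.54  -0.316  0.   ]
```

View pics/crop1.png

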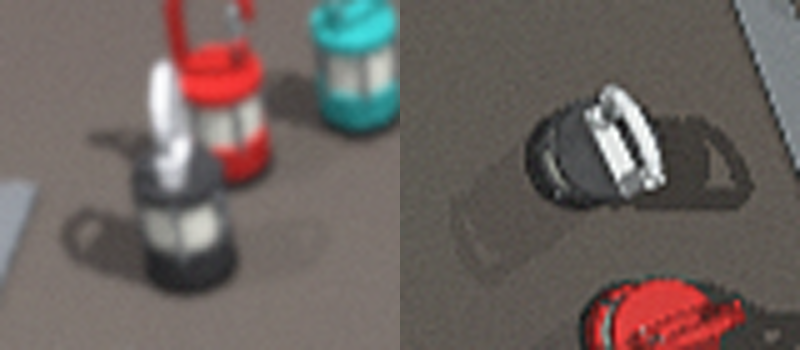

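The dark lamp with the alloy hook, at scene (182,221) and top (390,210), is the one. Its back is at about (0.515,-0.321), its nose at (0.561,-0.303), and its yaw is about 21°. Next I move over it.

>>> send_rows:
  series: [37.7, 43.4, -2, 0, 0, 0, 37.7, 43.4, -2, 0, 0, 0, 37.7, 43.4, -2, 0, 0, 0, 37.7, 43.4, -2, 0, 0, 0, 37.7, 43.4, -2, 0, 0, 0, 37.7, 43.4, -2, 0, 0, 0, 37.7, 43.4, -2, 0, 0, 0, 37.7, 43.4, -2, 0, 0, 0, 37.7, 43.4, -2, 0, 0, 0, 37.7, 43.4, -2, 0, 0, 0, 37.7, 43.4, -2, 0, 0, 0, 37.7, 43.4, -2, 0, 0, 0]
  grip: 0

```text
t: 2.4
position: [0.4537, -0.1016, 0.2641]
ee_rot: [-3.141, -0.001, -0.443]
contact_force: [1.2, 0.7, 0.5]
finger_gap: 0.0872
gripper_force: 0.0
```

>>> send_rows:
  series: [37.7, 43.4, 0, 0, 0, 0, 37.7, 43.4, 0, 0, 0, 0, 37.7, 43.4, 0, 0, 0, 0, 37.7, 43.4, 0, 0, 0, 0, 0, 0, 0, 0, 0, -9.3, 0, 0, 0, 0, 0, -9.3, 0, 0, 0, 0, 0, -9.3, 0, 0, 0, 0, 0, -9.3, 0, 0, 0, 0, 0, -9.2, 0, 0, 0, 0, 0, 0]

```text
t: 3.65
position: [0.5153, -0.3212, 0.2636]
ee_rot: [3.141, -0.0, 0.365]
contact_force: [-0.5, 0.9, 0.3]
finger_gap: 0.0875
gripper_force: 0.0
```

Run:
```python
from h import *
s=snapshot("wrist");np.savez("w1.npz",**s);cv2.imwrite("pics/w1.png",s["img"])
o=get_obs();print(o["t"],o["joint_positions"].round(3),o["position"],np.degrees(o["ee_rot"]))
print(s["world_from_camera"].round(3).tolist())
c=cloud(s).reshape(-1,3)
m=(abs(c[:,0]-.535)<.06)&(abs(c[:,1]+.31)<.05)&(c[:,2]>.135)&(c[:,2]<.2)&(s["z_map"].ravel()>0)
p=c[m];print(m.sum())
if m.sum()>20:
    xy=p[:,:2];mu=xy.mean(0);u,S,v=np.linalg.svd(xy-mu,full_matrices=False);print(mu,v[0],np.degrees(np.arctan2(v[0,1],v[0,0])))
    d=v[0]*np.sign(v[0,0]);q=(xy-mu)@d;print(np.percentile(q,[0,1,5,95,99,100]).round(4),p[:,2].max())
for t in("lamp_grip","lamp_seat","lamp_mouth"):
    z={"lamp_grip":.137,"lamp_seat":.157,"lamp_mouth":.124}[t]
    for b in place_of("wrist",t):print(t,b["confidence"],np.round(b["centre"],1),atz(s,b["centre"],z).round(4))
```

```text
3.7 [-0.291  0.339  0.     0.    -1.232  2.226] [ 0.51524817 -0.32117857  0.26357301] [ 1.79998955e+02 -9.57674816e-04  2.08690233e+01]
[[0.356, 0.904, 0.238, 0.58], [-0.934, 0.344, 0.091, -0.295], [0.001, -0.255, 0.967, 0.409], [0.0, 0.0, 0.0, 1.0]]
870
[ 0.54055785 -0.31313495] [-0.91343031 -0.40699517] -155.983784560359
[-0.0335 -0.0326 -0.0285  0.0251  0.0275  0.0284] 0.17300866628592798
lamp_grip 0.89 [279.9 211.8] [ 0.5147 -0.3234  0.137 ]
lamp_grip 0.58 [293.2 299.6] [ 0.4347 -0.3684  0.137 ]
lamp_seat 0.89 [266.5 312.8] [ 0.4236 -0.3447  0.157 ]
lamp_seat 0.55 [283.5 191.6] [ 0.537  -0.3179  0.157 ]
lamp_mouth 0.83 [280.3 155.9] [ 0.5615 -0.306   0.124 ]
lamp_mouth 0.66 [203.8 332.1] [ 0.3569 -0.2961  0.124 ]
lamp_mouth 0.62 [242.3 292.4] [ 0.4167 -0.3193  0.124 ]
```

View pics/w1.png

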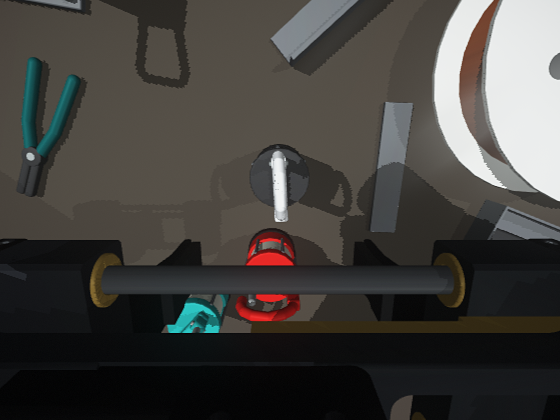

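The wrist view shows the hook at (280,150–220), in line with the tool apart from about 1.5° and 2 mm. The red and turquoise lamps, at (270,270) and (195,315), are clear of the fingers.

>>> send_rows:
  series: [-1, 2, 20, 0, 0, -1.6, 0, 0, 25, 0, 0, 0, 0, 0, 25, 0, 0, 0, 0, 0, 20, 0, 0, 0, 0, 0, 20, 0, 0, 0, 0, 0, 12, 0, 0, 0, 0, 0, 6.5, 0, 0, 0, 0, 0, 0, 0, 0, 0, 0, 0, 0, 0, 0, 0]

```text
t: 4.97
position: [0.5155, -0.3236, 0.1358]
ee_rot: [3.14, -0.001, 0.395]
contact_force: [0.4, -0.2, -0.3]
finger_gap: 0.0872
gripper_force: 0.0
```

>>> send_rows:
  series: [0, 0, 0, 0, 0, 0, 0, 0, 0, 0, 0, 0, 0, 0, 0, 0, 0, 0, 0, 0, 0, 0, 0, 0, 0, 0, 0, 0, 0, 0, 0, 0, 0, 0, 0, 0, 0, 0, 0, 0, 0, 0, 0, 0, 0, 0, 0, 0, 0, 0, 0, 0, 0, 0, 0, 0, 0, 0, 0, 0]
  grip: 1
  grip_force: 45

```text
t: 6.22
position: [0.515, -0.3236, 0.1351]
ee_rot: [3.141, 0.0, 0.395]
contact_force: [-0.0, -1.6, -0.5]
finger_gap: 0.0113
gripper_force: 45.0
```

>>> send_rows:
  series: [0, 0, -5, 0, 0, 0, 0, 0, -15, 0, 0, 0, 0, 0, -25, 0, 0, 0, 0, 0, -30, 0, 0, 0, 0, 0, -30, 0, 0, 0, 0, 0, -20, 0, 0, 0, 0, 0, -10, 0, 0, 0, 0, 0, 0, 0, 0, 0]

```text
t: 7.22
position: [0.5151, -0.3232, 0.2706]
ee_rot: [3.141, -0.001, 0.395]
contact_force: [0.7, 0.2, -5.7]
finger_gap: 0.0115
gripper_force: 45.0
```

```bash
cat > fit.py <<'E'
from h import *
for n in("scene","top"):
    s=dict(np.load(f"{n}0.npz"));c=cloud(s).reshape(-1,3)
    m=(abs(c[:,0]-.673)<.03)&(abs(c[:,1]-.036)<.03)&(c[:,2]>.25)&(c[:,2]<.27)
    p=c[m];h=cv2.minAreaRect((p[:,:2]*1000).astype(np.float32));print(n,"tube top",m.sum(),np.median(p[:,2]),h)
    m=(abs(c[:,0]-.60)<.04)&(abs(c[:,1]-.02)<.06)&(c[:,2]>.235)&(c[:,2]<.28)
    p=c[m];h=cv2.minAreaRect((p[:,:2]*1000).astype(np.float32));print("loop",m.sum(),h)
    # cross bar: end points furthest from the tube
    for yaw in(10,12,14,16,18):
        d=np.array([np.cos(np.radians(yaw)),np.sin(np.radians(yaw))]);e=np.array([-d[1],d[0]])
        q=p[:,:2]-[.673,.036];a=q@d;b=q@e
        k=(abs(b)<.016)&(a<-.07)&(a>-.1)
        print(yaw,"bar along slope",np.polyfit(b[k],a[k],1).round(4),"ztop pct",np.percentile(p[k,2],[50,90,97]).round(4),"a range",np.percentile(a[k],[3,97]).round(4),k.sum())
    for k0 in(-.045,-.035):
        k=(abs(a-k0)<.012)&(abs(b)>.012)
        print("sides",k.sum(),(p[k,2].mean()).round(4), b[k&(b>0)].mean(), b[k&(b<0)].mean())
E
python3 fit.py
python3 - <<'E'
from h import *
s=dict(np.load("w1.npz"))
o=get_obs();print(o["t"],o["position"],o["contact_force"],o["moment"])
E
```

```text
scene tube top 204 0.25826237794973866 ((669.8716430664062, 33.48641586303711), (57.687679290771484, 49.453128814697266), 7.8277058601379395)
loop 146 ((615.3325805664062, 22.408260345458984), (52.22247314453125, 65.7092056274414), 2.998061418533325)
10 bar along slope [ 0.0319 -0.0783] ztop pct [0.2617 0.2636 0.2654] a range [-0.0832 -0.0735] 40
12 bar along slope [ 0.0594 -0.0784] ztop pct [0.2615 0.2634 0.265 ] a range [-0.0832 -0.0731] 40
14 bar along slope [ 0.0496 -0.0788] ztop pct [0.2614 0.2633 0.265 ] a range [-0.0831 -0.0748] 39
16 bar along slope [ 0.0219 -0.0786] ztop pct [0.2614 0.2633 0.2649] a range [-0.0833 -0.0741] 41
18 bar along slope [-0.0504 -0.0783] ztop pct [0.2613 0.2636 0.265 ] a range [-0.0833 -0.0718] 42
sides 38 0.2553 0.030927879596991007 -0.01852773410251076
sides 26 0.2542 0.028254871983406548 -0.02044250183951455
top tube top 286 0.2574152861307778 ((668.1708374023438, 33.02881622314453), (54.26944351196289, 46.28495407104492), 7.596876621246338)
loop 195 ((613.5799560546875, 21.026620864868164), (55.563453674316406, 62.863101959228516), 3.6160123348236084)
10 bar along slope [-0.0243 -0.0823] ztop pct [0.2612 0.2639 0.2645] a range [-0.0864 -0.0778] 44
12 bar along slope [ 0.0371 -0.0824] ztop pct [0.2613 0.2639 0.2646] a range [-0.0865 -0.0775] 44
14 bar along slope [ 0.0755 -0.0825] ztop pct [0.2613 0.2639 0.2646] a range [-0.0868 -0.0771] 46
16 bar along slope [ 0.1052 -0.0828] ztop pct [0.2613 0.2642 0.2646] a range [-0.0875 -0.0772] 46
18 bar along slope [ 0.1059 -0.0829] ztop pct [0.2613 0.2642 0.2646] a range [-0.0879 -0.0776] 46
sides 52 0.255 0.027253838689472905 -0.021080154314756235
sides 35 0.2532 0.025660346212950515 -0.020962753460370808
7.225 [ 0.5150908  -0.32324206  0.27055267] [ 0.7025745   0.19377354 -5.69532434] [-0.05911054  0.11671112 -0.0138306 ]
```

>>> send_rows:
  series: [6, -15, 0, 0, 0, 0, 14, -37, 0, 0, 0, 0, 14, -38, 0, 0, 0, 0, 14, -38, 0, 0, 0, 0, 14, -38, 0, 0, 0, 0, 14, -38, 0, 0, 0, 0, 14, -38, 0, 0, 0, 0, 13, -37, 0, 0, 0, 0, 6, -20, 0, 0, 0, 4.3, 0, 0, 0, 0, 0, 4.3, 0, 0, 0, 0, 0, 0, 0, 0, 0, 0, 0, 0]

```text
t: 8.72
position: [0.5001, -0.0054, 0.2695]
ee_rot: [-3.141, 0.001, 0.246]
contact_force: [1.2, 0.7, -4.9]
finger_gap: 0.0115
gripper_force: 45.0
```

Run:
```python
from h import *
o=get_obs();print(o["t"],o["joint_positions"].round(3),o["position"],np.degrees(o["ee_rot"]),o["contact_force"],o["moment"])
ims=[]
for n in("wrist","scene"):
    s=snapshot(n);np.savez(f"{n}2.npz",**s)
    ims.append(s["img"])
    c=cloud(s).reshape(-1,3);ok=s["z_map"].ravel()>0
    m=ok&(abs(c[:,0]-.60)<.03)&(abs(c[:,1]-.02)<.05)&(c[:,2]>.235)&(c[:,2]<.28)
    print(n,m.sum(),cv2.minAreaRect((c[m][:,:2]*1000).astype(np.float32)) if m.sum()>4 else '')
    m=ok&(abs(c[:,0]-.673)<.04)&(abs(c[:,1]-.036)<.04)&(c[:,2]>.252)&(c[:,2]<.265)
    print("tube",m.sum(),np.median(c[m][:,2]),cv2.minAreaRect((c[m][:,:2]*1000).astype(np.float32)))
    for b in place_of(n,"loop_mid")[:2]:print(b["confidence"],b["centre"],atz(s,b["centre"],.257),dep(s,b["centre"]))
    for b in place_of(n,"stand")[:2]:print("stand",b["confidence"],b["centre"],atz(s,b["centre"],0.))
cv2.imwrite("pics/2.png",np.vstack([ims[0][:280],ims[1][140:320]]))
```

```text
8.725 [ 0.314  0.149 -0.24  -0.    -1.182  1.502] [ 0.50008061 -0.00537851  0.26954212] [-1.79985603e+02  6.68124621e-02  1.40856634e+01] [ 1.15229615  0.73509566 -4.90915257] [-0.12949189  0.07145799 -0.00803727]
wrist 5328 ((607.4627075195312, 21.72396469116211), (37.10195541381836, 65.70760345458984), 12.286046028137207)
tube 0 nan ((0.0, 0.0), (0.0, 0.0), 0.0)
0.61 [277.3, 76.3] [0.59272302 0.01849805 0.257     ] [0.59192959 0.01830665 0.26199596]
stand 0.73 [279.6, 43.6] [0.6703158  0.03462594 0.        ]
scene 126 ((608.2705688476562, 22.973533630371094), (65.56266784667969, 42.156898498535156), 89.25456237792969)
tube 212 0.2580901807109031 ((664.7171630859375, 31.23177719116211), (66.68938446044922, 53.58805465698242), 7.7695631980896)
0.83 [265.9, 207.1] [0.60173842 0.02569625 0.257     ] [0.55652422 0.00831968 0.21929888]
stand 0.91 [262.5, 285.8] [0.66768001 0.03845407 0.        ]
stand 0.7 [270.9, 234.4] [ 0.43423354 -0.02025737  0.        ]
  return _methods._mean(a, axis=axis, dtype=dtype,
  ret = ret.dtype.type(ret / rcount)
```

View pics/2.png

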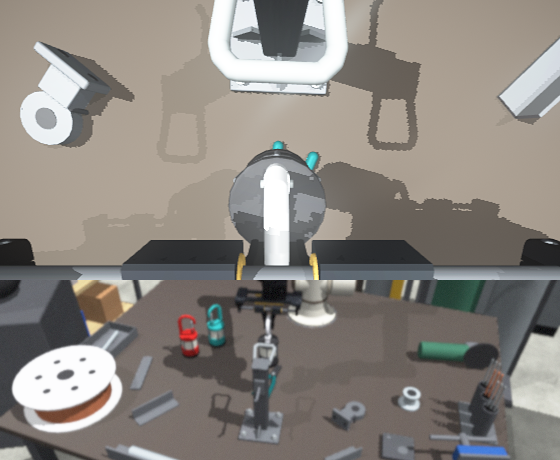

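The wrist view shows the hook along column 278 and the cross bar spanning columns 222–335 at row ~72, so they are well aligned. Next I measure the bar and hook precisely from this depth map.

Run:
```python
from h import *
s=dict(np.load("wrist2.npz"));C=cloud(s);c=C.reshape(-1,3);ok=s["z_map"].ravel()>0
tcp=np.array([.50008,-.00538]);psi=np.radians(14.1);d=np.array([np.cos(psi),np.sin(psi)]);e=np.array([-d[1],d[0]])
a=(c[:,:2]-tcp)@d;b=(c[:,:2]-tcp)@e;z=c[:,2]
m=ok&(z>.24)&(z<.28)&(a>.06)&(a<.16)&(abs(b)<.05)
# bar: per b-slice, highest surface
k=m&(abs(b)<.016)&(a<.11)
for b0 in(-.015,-.01,-.005,0,.005,.01,.015):
    q=k&(abs(b-b0)<.0025);print(b0,"front/rear",np.percentile(a[q],[2,98]).round(4),"z top",np.percentile(z[q],[50,95]).round(4),q.sum())
for a0 in(.105,.115,.125,.135,.145):
    q=m&(abs(a-a0)<.003)
    for sg in(1,-1):
        r=q&(b*sg>.01);print(a0,sg,r.sum(),np.percentile(b[r],[2,98]).round(4) if r.sum() else '',np.percentile(z[r],[90]).round(4) if r.sum() else '')
# hook
h=ok&(z>.26)&(a>-.02)&(a<.06)&(abs(b)<.015)
for a0 in np.arange(0,.06,.005):
    q=h&(abs(a-a0)<.002)
    if q.sum()>5: print("hook",a0.round(3),np.percentile(b[q],[2,50,98]).round(4),np.percentile(z[q],95).round(4))
print("hook a max",np.percentile(a[h],[99,99.8]))
```

```text
-0.015 front/rear [0.0919 0.1012] z top [0.2625 0.2638] 179
-0.01 front/rear [0.0921 0.1012] z top [0.2623 0.2638] 252
-0.005 front/rear [0.0923 0.1016] z top [0.2622 0.2638] 240
0 front/rear [0.0925 0.1016] z top [0.2624 0.2637] 245
0.005 front/rear [0.0927 0.1021] z top [0.2624 0.2637] 256
0.01 front/rear [0.0928 0.1021] z top [0.2624 0.2638] 248
0.015 front/rear [0.093  0.1025] z top [0.2622 0.2637] 182
0.105 1 348 [0.0137 0.0317] [0.2626]
0.105 -1 304 [-0.0316 -0.0202] [0.2621]
0.115 1 307 [0.022  0.0317] [0.2605]
0.115 -1 302 [-0.0313 -0.0219] [0.2602]
0.125 1 304 [0.0201 0.0296] [0.2586]
0.125 -1 300 [-0.0302 -0.0209] [0.258]
0.135 1 0  
0.135 -1 0  
0.145 1 0  
0.145 -1 0  
hook 0.0 [-0.0099  0.0009  0.0112] 0.309
hook 0.005 [-0.0099  0.0066  0.0113] 0.3196
hook 0.01 [-0.0138 -0.006   0.0146] 0.3217
hook 0.015 [-0.0104  0.0112  0.0117] 0.3341
hook 0.02 [-0.0099  0.0014  0.0113] 0.3412
hook 0.025 [-0.0145 -0.0002  0.0144] 0.374
hook 0.03 [-0.0143  0.0001  0.0143] 0.3472
hook 0.035 [-0.0145  0.      0.0144] 0.3472
hook 0.04 [-0.0148 -0.0007  0.0148] 0.3455
hook 0.045 [-0.0036  0.0008  0.0056] 0.3
hook 0.05 [-0.0036  0.001   0.0058] 0.2959
hook 0.055 [-0.0029  0.0012  0.0049] 0.2888
hook a max [0.05224903 0.05520031]
```

>>> send_rows:
  series: [0, -2.6, 0, 0, 0, 2.1, 8, 0, 0, 0, 0, 0, 10, 0, 0, 0, 0, 0, 10, 0, 0, 0, 0, 0, 6, 0, 0, 0, 0, 0, 4, 0, 0, 0, 0, 0, 3, 0, 0, 0, 0, 0, 1, 0, 0, 0, 0, 0, 0, 0, 0, 0, 0, 0, 0, 0, 0, 0, 0, 0]

```text
t: 10.28
position: [0.5409, 0.0057, 0.2701]
ee_rot: [-3.142, 0.0, 0.208]
contact_force: [0.3, -0.3, -5.1]
finger_gap: 0.0116
gripper_force: 45.0
```

>>> send_rows:
  series: [0, 0, 1, 0, 0, 0, 0, 0, 0.5, 0, 0, 0, 0, 0, 0, 0, 0, 0]

```text
t: 10.65
position: [0.541, 0.0057, 0.2685]
ee_rot: [-3.142, 0.0, 0.208]
contact_force: [0.2, 1.2, -5.2]
finger_gap: 0.0118
gripper_force: 45.0
```

>>> send_rows:
  series: [0, 0, 0.5, 0, 0, 0, 0, 0, 0.5, 0, 0, 0, 0, 0, 0, 0, 0, 0]

```text
t: 11.02
position: [0.541, 0.0057, 0.2675]
ee_rot: [3.142, 0.0, 0.208]
contact_force: [0.5, 0.2, -5.9]
finger_gap: 0.0111
gripper_force: 45.0
```

>>> send_rows:
  series: [0, 0, 0.5, 0, 0, 0, 0, 0, 0.5, 0, 0, 0, 0, 0, 0, 0, 0, 0]

```text
t: 11.4
position: [0.541, 0.0057, 0.2665]
ee_rot: [-3.142, 0.0, 0.208]
contact_force: [-0.3, 0.0, -4.8]
finger_gap: 0.0118
gripper_force: 45.0
```

>>> send_rows:
  series: [0, 0, 0.5, 0, 0, 0, 0, 0, 0.5, 0, 0, 0, 0, 0, 0, 0, 0, 0]

```text
t: 11.78
position: [0.541, 0.0057, 0.2655]
ee_rot: [-3.142, 0.0, 0.208]
contact_force: [0.7, -0.8, -4.8]
finger_gap: 0.0119
gripper_force: 45.0
```

>>> send_rows:
  series: [0, 0, 0.5, 0, 0, 0, 0, 0, 0.5, 0, 0, 0, 0, 0, 0, 0, 0, 0]

```text
t: 12.15
position: [0.5412, 0.0057, 0.2648]
ee_rot: [3.141, -0.0, 0.208]
contact_force: [-0.4, -1.7, -3.7]
finger_gap: 0.0116
gripper_force: 45.0
```

>>> send_rows:
  series: [0, 0, 0.5, 0, 0, 0, 0, 0, 0, 0, 0, 0]

```text
t: 12.4
position: [0.5412, 0.0057, 0.2645]
ee_rot: [3.141, -0.001, 0.208]
contact_force: [-1.1, 0.1, -1.9]
finger_gap: 0.0118
gripper_force: 45.0
```

>>> send_rows:
  series: [0, 0, 0.5, 0, 0, 0, 0, 0, 0, 0, 0, 0]

```text
t: 12.65
position: [0.5413, 0.0057, 0.2642]
ee_rot: [3.141, -0.001, 0.208]
contact_force: [-1.1, 0.5, -0.7]
finger_gap: 0.0117
gripper_force: 45.0
```

Contact came at TCP z ≈ 0.265, which puts the bar centre at about 0.257. I raise to mid-mouth and press in.

>>> send_rows:
  series: [0, 0, -2.5, 0, 0, 0, 0, 0, -2, 0, 0, 0, 0, 0, 0, 0, 0, 0, 2, 0, 0, 0, 0, 0, 2, 0, 0, 0, 0, 0, 2, 0, 0, 0, 0, 0, 0, 0, 0, 0, 0, 0]

```text
t: 13.52
position: [0.5463, 0.0068, 0.2678]
ee_rot: [-3.142, 0.002, 0.208]
contact_force: [-3.4, 0.7, -3.6]
finger_gap: 0.0117
gripper_force: 45.0
```

>>> send_rows:
  series: [1.5, 0, 0, 0, 0, 0, 1.5, 0, 0, 0, 0, 0, 1, 0, 0, 0, 0, 0, 0, 0, 0, 0, 0, 0]

```text
t: 14.02
position: [0.5502, 0.0076, 0.2676]
ee_rot: [-3.142, 0.002, 0.208]
contact_force: [-5.4, -0.2, -4.5]
finger_gap: 0.0116
gripper_force: 45.0
```

>>> send_rows:
  series: [1.5, 0, 0, 0, 0, 0, 1.5, 0, 0, 0, 0, 0, 1, 0, 0, 0, 0, 0, 0, 0, 0, 0, 0, 0]

```text
t: 14.52
position: [0.5533, 0.0082, 0.2673]
ee_rot: [-3.142, 0.004, 0.208]
contact_force: [-7.3, -0.4, -4.4]
finger_gap: 0.0113
gripper_force: 45.0
```

>>> send_rows:
  series: [1.5, 0, 0, 0, 0, 0, 1.5, 0, 0, 0, 0, 0, 0.5, 0, 0, 0, 0, 0, 0, 0, 0, 0, 0, 0]

```text
t: 15.02
position: [0.5561, 0.0088, 0.2667]
ee_rot: [-3.141, 0.006, 0.208]
contact_force: [-7.2, -1.5, -6.1]
finger_gap: 0.0116
gripper_force: 45.0
```

>>> send_rows:
  series: [1.5, 0, 0, 0, 0, 0, 1, 0, 0, 0, 0, 0, 0, 0, 2, 0, 0, 0, 0, 0, 2, 0, 0, 0, 0, 0, 0, 0, 0, 0]

```text
t: 15.65
position: [0.5594, 0.0096, 0.2627]
ee_rot: [-3.141, 0.004, 0.208]
contact_force: [-4.7, -1.8, -9.0]
finger_gap: 0.0112
gripper_force: 45.0
```

>>> send_rows:
  series: [0, 0, 2, 0, 0, 0, 0, 0, 2, 0, 0, 0, 0, 0, 0, 0, 0, 0]

```text
t: 16.02
position: [0.5604, 0.0098, 0.2595]
ee_rot: [-3.141, 0.001, 0.208]
contact_force: [-3.3, -1.0, -7.7]
finger_gap: 0.0114
gripper_force: 45.0
```

>>> send_rows:
  series: [0, 0, 2, 0, 0, 0, 0, 0, 2, 0, 0, 0, 0, 0, 0, 0, 0, 0]

```text
t: 16.4
position: [0.5609, 0.01, 0.2559]
ee_rot: [-3.141, -0.001, 0.208]
contact_force: [-2.9, -1.1, -6.6]
finger_gap: 0.0113
gripper_force: 45.0
```

>>> send_rows:
  series: [1, 0, 2.5, 0, 0, 0, 1, 0, 2.5, 0, 0, 0, 1, 0, 2.5, 0, 0, 0, 1, 0, 2.5, 0, 0, 0, 0, 0, 0, 0, 0, 0]

```text
t: 17.02
position: [0.5659, 0.011, 0.2465]
ee_rot: [3.141, -0.003, 0.209]
contact_force: [1.1, -0.1, -4.5]
finger_gap: 0.0115
gripper_force: 45.0
```

>>> send_rows:
  series: [1.5, 0, 2, 0, 0, 0, 1.5, 0, 2, 0, 0, 0, 1, 0, 1, 0, 0, 0, 0, 0, 0, 0, 0, 0]

```text
t: 17.52
position: [0.5686, 0.0115, 0.2409]
ee_rot: [3.142, 0.0, 0.208]
contact_force: [-0.9, -0.5, -4.6]
finger_gap: 0.0118
gripper_force: 45.0
```

>>> send_rows:
  series: [1, 0, 1.5, 0, 0, 0, 0.5, 0, 1.5, 0, 0, 0, 0, 0, 1, 0, 0, 0, 0, 0, 0, 0, 0, 0]

```text
t: 18.02
position: [0.5699, 0.0118, 0.2369]
ee_rot: [3.142, 0.0, 0.208]
contact_force: [0.8, 0.4, -5.1]
finger_gap: 0.0118
gripper_force: 45.0
```

>>> send_rows:
  series: [0, 0, 1, 0, 0, 0, 0, 0, 0.5, 0, 0, 0, 0, 0, 0, 0, 0, 0]

```text
t: 18.4
position: [0.5702, 0.0118, 0.2362]
ee_rot: [3.141, -0.001, 0.208]
contact_force: [-1.4, 0.7, -2.0]
finger_gap: 0.0114
gripper_force: 45.0
```

>>> send_rows:
  series: [0, 0, 0.5, 0, 0, 0, 0, 0, 0.5, 0, 0, 0, 0, 0, 0, 0, 0, 0]

```text
t: 18.77
position: [0.5705, 0.0118, 0.2357]
ee_rot: [3.141, -0.002, 0.209]
contact_force: [-0.1, 0.4, 4.2]
finger_gap: 0.0119
gripper_force: 45.0
```

>>> send_rows:
  series: [0, 0, 0.5, 0, 0, 0, 0, 0, 0.3, 0, 0, 0, 0, 0, 0, 0, 0, 0]

```text
t: 19.15
position: [0.5707, 0.0118, 0.2354]
ee_rot: [3.141, -0.003, 0.209]
contact_force: [-2.7, -0.4, 5.3]
finger_gap: 0.0112
gripper_force: 45.0
```

>>> send_rows:
  series: [0, 0, 0.3, 0, 0, 0, 0, 0, 0, 0, 0, 0]

```text
t: 19.4
position: [0.5707, 0.0118, 0.2353]
ee_rot: [3.141, -0.003, 0.209]
contact_force: [-2.5, -0.0, 7.3]
finger_gap: 0.0117
gripper_force: 45.0
```

>>> send_rows:
  series: [-0.3, 0, 0.6, 0, 0, 0, 0, 0, 0.4, 0, 0, 0, 0, 0, 0, 0, 0, 0]

```text
t: 19.77
position: [0.5708, 0.0118, 0.2352]
ee_rot: [3.141, -0.005, 0.209]
contact_force: [-3.6, 0.5, 9.3]
finger_gap: 0.0112
gripper_force: 45.0
```

>>> send_rows:
  series: [0, 0, 0, 0, 0, 0, 0, 0, 0, 0, 0, 0]

```text
t: 20.02
position: [0.5708, 0.0118, 0.2352]
ee_rot: [3.141, -0.005, 0.209]
contact_force: [-4.1, 0.5, 9.2]
finger_gap: 0.0113
gripper_force: 45.0
```

>>> send_rows:
  series: [-0.8, 0, 0.3, 0, 0, 0, -0.7, 0, 0.3, 0, 0, 0, 0, 0, 0, 0, 0, 0, 0, 0, 0, 0, 0, 0]

```text
t: 20.52
position: [0.5707, 0.0118, 0.2352]
ee_rot: [3.14, -0.008, 0.209]
contact_force: [-0.9, 1.4, 9.7]
finger_gap: 0.0113
gripper_force: 45.0
```

Run:
```python
from h import *
o=get_obs();print(o["position"],o["contact_force"],o["moment"],np.degrees(o["ee_rot"]))
```

```text
[0.57070575 0.01177465 0.23518046] [-0.86825445  1.44264719  9.73164238] [ 0.28608261 -0.07413529  0.02379579] [179.92976166  -0.47763179  11.99949415]
```

>>> send_rows:
  series: [0, 0, 0.5, 0, 0, 0, 0, 0, 0.4, 0, 0, 0, 0, 0, 0, 0, 0, 0]

```text
t: 20.9
position: [0.5709, 0.0118, 0.235]
ee_rot: [3.14, -0.009, 0.21]
contact_force: [-1.4, 1.3, 11.9]
finger_gap: 0.0118
gripper_force: 45.0
```

>>> send_rows:
  series: [0, 0, 0, 0, 0, 0, 0, 0, 0, 0, 0, 0]

```text
t: 21.15
position: [0.5709, 0.0118, 0.235]
ee_rot: [3.14, -0.009, 0.21]
contact_force: [-1.2, 0.2, 12.1]
finger_gap: 0.0116
gripper_force: 45.0
```

A little more to reach about 14 N at the tool (about 18 N on the stand). I hold it for a second, then ease off.

>>> send_rows:
  series: [0, 0, 0.4, 0, 0, 0, 0, 0, 0, 0, 0, 0, 0, 0, 0, 0, 0, 0, 0, 0, 0, 0, 0, 0]

```text
t: 21.65
position: [0.5709, 0.0118, 0.2349]
ee_rot: [3.14, -0.01, 0.21]
contact_force: [-1.7, 0.8, 13.2]
finger_gap: 0.0118
gripper_force: 45.0
```

>>> send_rows:
  series: [0, 0, 0, 0, 0, 0, 0, 0, 0, 0, 0, 0, 0, 0, 0, 0, 0, 0, 0, 0, 0, 0, 0, 0, 0, 0, 0, 0, 0, 0, 0, 0, 0, 0, 0, 0]

```text
t: 22.4
position: [0.571, 0.0117, 0.2349]
ee_rot: [3.14, -0.01, 0.21]
contact_force: [-2.6, 0.4, 14.0]
finger_gap: 0.0116
gripper_force: 45.0
```

>>> send_rows:
  series: [0, 0, -1.5, 0, 0, 0, 0, 0, -1, 0, 0, 0, 0, 0, 0, 0, 0, 0, 0, 0, 0, 0, 0, 0]

```text
t: 22.9
position: [0.5705, 0.0118, 0.2354]
ee_rot: [3.141, -0.007, 0.209]
contact_force: [0.3, 0.9, 6.1]
finger_gap: 0.0116
gripper_force: 45.0
```

Run:
```python
from h import *
o=get_obs();print(o["position"],o["contact_force"],o["moment"],np.degrees(o["ee_rot"]))
s=snapshot("scene");w=snapshot("wrist")
a=cv2.resize(s["img"][190:270,225:305],(480,480),interpolation=cv2.INTER_CUBIC)
b=cv2.resize(w["img"][:280,150:410],(300,323))
b=cv2.copyMakeBorder(b,0,157,0,0,cv2.BORDER_CONSTANT)
cv2.imwrite("pics/3.png",np.hstack([a,b]))
```

```text
[0.57049939 0.01180143 0.23541149] [0.30109421 0.92752841 6.14598905] [ 0.13434476 -0.28862994  0.06080228] [179.94952401  -0.40823685  11.97922579]
```

View pics/3.png

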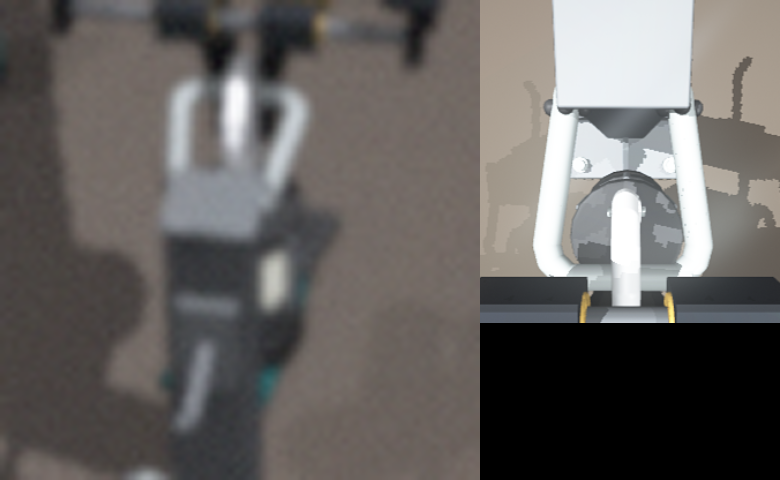

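The view shows the hook arched over the cross bar, nose inside the hole, hook at (626,230) and bar at row 270. The test pull held at about 14 N. Next I unload until the bar alone carries the lamp.

>>> send_rows:
  series: [0.5, 0, -0.7, 0, 0, 0, 0.3, 0, -0.5, 0, 0, 0, 0, 0, 0, 0, 0, 0, 0, 0, 0, 0, 0, 0]

```text
t: 23.5
position: [0.5704, 0.0119, 0.2356]
ee_rot: [3.141, -0.004, 0.209]
contact_force: [1.1, 0.9, 6.3]
finger_gap: 0.0116
gripper_force: 45.0
```

Run:
```python
from h import *
o=get_obs();print(o["position"],o["contact_force"],o["moment"],np.degrees(o["ee_rot"]))
```

```text
[0.57039576 0.01185788 0.2355586 ] [1.14614779 0.9187538  6.29599574] [ 0.10738649 -0.39458164 -0.01365641] [179.9703502   -0.24428375  11.96097035]
```

>>> send_rows:
  series: [0, 0, -0.6, 0, 0, 0, 0, 0, -0.5, 0, 0, 0, 0, 0, 0, 0, 0, 0, 0, 0, 0, 0, 0, 0]

```text
t: 24.0
position: [0.5699, 0.0118, 0.2358]
ee_rot: [3.141, -0.003, 0.208]
contact_force: [4.0, 1.3, 4.4]
finger_gap: 0.0116
gripper_force: 45.0
```

Run:
```python
from h import *
o=get_obs();print(o["position"],o["contact_force"],o["moment"],np.degrees(o["ee_rot"]))
```

```text
[0.56994846 0.01182835 0.23579187] [3.96679057 1.2915944  4.40408054] [ 0.15289954 -1.32916378 -0.08808461] [ 1.79987576e+02 -1.45929607e-01  1.19440291e+01]
```

>>> send_rows:
  series: [0.6, 0, -0.3, 0, 0, 0, 0.4, 0, -0.3, 0, 0, 0, 0, 0, 0, 0, 0, 0, 0, 0, 0, 0, 0, 0]

```text
t: 24.5
position: [0.5699, 0.0118, 0.2359]
ee_rot: [3.142, 0.0, 0.208]
contact_force: [4.3, 1.4, 3.7]
finger_gap: 0.0113
gripper_force: 45.0
```

Run:
```python
from h import *
o=get_obs();print(o["position"],o["contact_force"],o["moment"],np.degrees(o["ee_rot"]))
```

```text
[0.56993396 0.01183883 0.23589703] [4.30500079 1.43411402 3.71825138] [ 0.12323345 -1.20253596 -0.04789585] [1.79999885e+02 1.26346311e-03 1.19300159e+01]
```

>>> send_rows:
  series: [0, 0, 0, 0, 0, 0, 0, 0, 0, 0, 0, 0, 0, 0, 0, 0, 0, 0]
  grip_force: 15

```text
t: 24.88
position: [0.5698, 0.0119, 0.2359]
ee_rot: [-3.141, 0.0, 0.208]
contact_force: [4.1, 1.3, 3.0]
finger_gap: 0.0117
gripper_force: 15.0
```

>>> send_rows:
  series: [0, 0, 0, 0, 0, 0, 0, 0, 0, 0, 0, 0, 0, 0, 0, 0, 0, 0]
  grip_force: 6

```text
t: 25.25
position: [0.5699, 0.0119, 0.2359]
ee_rot: [-3.141, 0.0, 0.208]
contact_force: [2.9, 2.7, 2.8]
finger_gap: 0.0119
gripper_force: 6.0
```

Run:
```python
from h import *
o=get_obs();print(o["position"],o["contact_force"],o["moment"],np.degrees(o["ee_rot"]))
```

```text
[0.56985531 0.01187737 0.23591087] [2.94179111 2.70949006 2.79029362] [ 0.39538713 -0.97351931  0.07081769] [-1.79993316e+02  8.95335423e-03  1.19298378e+01]
```

>>> send_rows:
  series: [0, 0, 0, 0, 0, 0, 0, 0, 0, 0, 0, 0, 0, 0, 0, 0, 0, 0, 0, 0, 0, 0, 0, 0]
  grip_force: 3

```text
t: 25.75
position: [0.5696, 0.0117, 0.2357]
ee_rot: [-3.142, 0.001, 0.208]
contact_force: [2.9, 1.2, 3.6]
finger_gap: 0.0119
gripper_force: 3.0
```

Run:
```python
from h import *
o=get_obs();print(o["position"],o["contact_force"],o["moment"],np.degrees(o["ee_rot"]))
w=snapshot("wrist");s=snapshot("scene")
a=cv2.resize(w["img"][:300,130:430],(500,500))
b=cv2.resize(s["img"][180:280,240:300],(300,500),interpolation=cv2.INTER_CUBIC)
cv2.imwrite("pics/4.png",np.hstack([a,b]))
```

```text
[0.56962598 0.01174395 0.23574487] [2.89433148 1.21697837 3.55556955] [ 0.25559959 -0.72354045 -0.02041089] [-1.79995895e+02  4.81354749e-02  1.19237477e+01]
```

View pics/4.png

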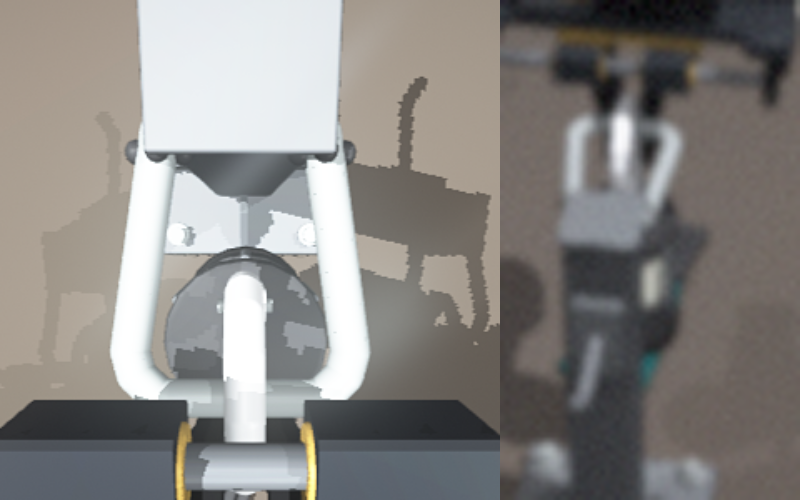

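>>> send_rows:
  series: [0, 0, -0.4, 0, 0, 0, 0, 0, -0.4, 0, 0, 0, 0, 0, 0, 0, 0, 0, 0, 0, 0, 0, 0, 0]

```text
t: 26.35
position: [0.5693, 0.0117, 0.2362]
ee_rot: [-3.141, 0.002, 0.208]
contact_force: [0.7, 0.8, -0.0]
finger_gap: 0.0122
gripper_force: 3.0
```

Run:
```python
from h import *
o=get_obs();print(o["position"],o["contact_force"],o["moment"],np.degrees(o["ee_rot"]),o["joint_vel"])
```

```text
[0.56932136 0.01172749 0.23618115] [ 0.65378947  0.77272682 -0.04509813] [ 0.15989543 -0.27292836  0.00394467] [-1.79988184e+02  1.06049969e-01  1.19170703e+01] [-0.00029119  0.00144242  0.00240926  0.00038068 -0.00010807 -0.00057339]
```

Forces are near zero, so I open in steps.

>>> send_rows:
  series: [0, 0, 0, 0, 0, 0, 0, 0, 0, 0, 0, 0, 0, 0, 0, 0, 0, 0, 0, 0, 0, 0, 0, 0]
  grip: 0.78

```text
t: 26.85
position: [0.5698, 0.0118, 0.2367]
ee_rot: [3.142, 0.0, 0.208]
contact_force: [-1.3, -0.7, -0.5]
finger_gap: 0.0194
gripper_force: 0.0
```

>>> send_rows:
  series: [0, 0, 0, 0, 0, 0, 0, 0, 0, 0, 0, 0, 0, 0, 0, 0, 0, 0, 0, 0, 0, 0, 0, 0]
  grip: 0.45

```text
t: 27.35
position: [0.5699, 0.0118, 0.2368]
ee_rot: [-3.142, -0.0, 0.208]
contact_force: [-0.7, 1.0, 0.1]
finger_gap: 0.0455
gripper_force: 0.0
```

>>> send_rows:
  series: [0, 0, -5, 0, 0, 0, 0, 0, -10, 0, 0, 0, 0, 0, -15, 0, 0, 0, 0, 0, -20, 0, 0, 0, 0, 0, -20, 0, 0, 0, 0, 0, -20, 0, 0, 0, -10, 0, -10, 0, 0, 0, -20, 0, 0, 0, 0, 0, -20, 0, 0, 0, 0, 0, -10, 0, 0, 0, 0, 0, 0, 0, 0, 0, 0, 0]

```text
t: 28.72
position: [0.5107, -0.0007, 0.3373]
ee_rot: [-3.142, -0.001, 0.208]
contact_force: [0.3, 0.3, 0.1]
finger_gap: 0.0478
gripper_force: 0.0
```

>>> send_rows:
  series: [0, 0, 0, 0, 0, 0, 0, 0, 0, 0, 0, 0, 0, 0, 0, 0, 0, 0, 0, 0, 0, 0, 0, 0, 0, 0, 0, 0, 0, 0, 0, 0, 0, 0, 0, 0, 0, 0, 0, 0, 0, 0, 0, 0, 0, 0, 0, 0, 0, 0, 0, 0, 0, 0, 0, 0, 0, 0, 0, 0, 0, 0, 0, 0, 0, 0, 0, 0, 0, 0, 0, 0]

```text
t: 30.22
position: [0.5112, -0.0005, 0.3368]
ee_rot: [3.142, -0.0, 0.208]
contact_force: [-0.0, 0.0, -0.1]
finger_gap: 0.048
gripper_force: 0.0
```

Run:
```python
from h import *
o=get_obs();print(o["t"],o["position"],o["contact_force"])
ws=[snapshot("wrist") for _ in range(6)];s=snapshot("scene")
print([float(np.abs(w["img"].astype(int)-ws[0]["img"]).mean().round(2)) for w in ws])
a=ws[-1]["img"][:,110:450]
b=cv2.resize(s["img"][180:280,225:315],(378,420),interpolation=cv2.INTER_CUBIC)
cv2.imwrite("pics/5.png",np.hstack([a,b]))
```

```text
30.225 [ 0.51122517 -0.00054734  0.33676915] [-0.01859723  0.0496035  -0.1094806 ]
[0.0, 0.44, 0.45, 0.45, 0.45, 0.45]
```

View pics/5.png

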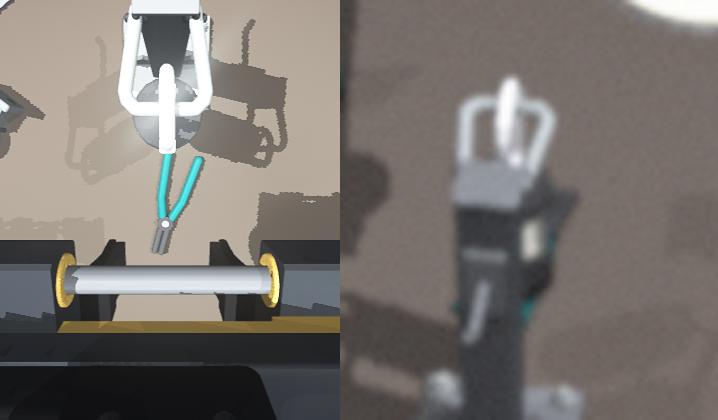

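The lamp hangs from the cross bar, hook at (167,110) in the wrist view, still (consecutive frames match to noise level) and with the robot clear.

```bash
python3 -c "from workcell import *; print(hand_in())"
```

```text
the job is handed in; nothing more can be done
None
```

The lamp is hanging free and still from the loop bar after a steady test pull of about 14 N, and the job is handed in; the gate shutting was inferred from the forces and bar position, not seen directly.

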